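# Index a drilling jig to its next station and clamp it

## Task

One hole is left to drill in the wooden hub on the tilted indexing jig: the one marked with a pencilled cross. Swing the red cam lever fully open, turn the round plate (it has a black handle) until the cross is under the drill bit and the plate has clicked home in its stop, then swing the red lever fully closed to clamp it. Do not disturb the tools and parts lying around.

Things in the scene. Friction and masses are not known exactly. Their poses are not given: they have to be found in the camera images.
- jig: Small grey bench drill, fixed; its base (232 x 190 x 14 mm) carries the wooden indexing jig, whose plywood bed leans 30 degrees towards the drill's front. Origin on the bench 75 mm below the middle of the bed's top; x points to the drill's back, y to its left, z up. The front (-x) faces the robot's left, obliquely. The column (30 mm thick) stands 108 mm behind the origin.
- head_front (a point): Middle of the lower front edge of the grey drill head, 360 mm above the bench, fixed. The head (170 mm long, 86 wide, from here to the back; on its right side feed spokes reach 75 mm out from its middle and 30 mm below this edge) overhangs the plate, so a gripper must come in from the drill's front, leaning along the plate's axis, not straight down.
- plate_axis (a point): Centre of the upper face of the round plywood plate (radius 84 mm), fixed, on the turning axis. z is the axis, out of the plate (up, leaning 30 degrees to the drill's front); x runs up the slope, y to the drill's left. The wooden hub on the plate (radius 50 mm) is 18 mm thick. The bed (190 x 192 mm) is 28 mm below this point.
- faceplate (a joint): Angle of the round plate about z of plate_axis, rad, clockwise from above positive. 0 = cross under the bit. A spring ball drops into notches every 45 degrees (0, -0.785, -1.571); it pulls the plate home from within about 0.1 rad and holds with 0.3 Nm; elsewhere the free plate stays put (friction 0.06 Nm). Limits -2.3, 0.7. Starts clamped, anywhere from -1.4 to -0.6.
- handle_grip (a point): Point to grip on the black turning handle: a round peg about 20 mm across, standing square on the plate 70 mm from its axis and turning with it. The point is on the peg's axis (z of the point), 32 mm above the plate's upper face; the peg's top is 20 mm higher.
- pencil_mark (a point): Pencilled cross on the top of the hub, 34 mm from the plate's axis, turning with the plate; the other three hole positions are already drilled (dark holes). Seen from above, the handle stands 135 degrees counter-clockwise of the cross.
- drill_tip (a point): Tip of the vertical drill bit (12 mm thick, in a 37 mm chuck that ends 100 mm higher), fixed. With the plate in the wanted stop the cross is straight below it, about 36 mm lower.
- cam_lever (a joint): Angle of the red cam lever, rad: 0 = fully closed (brake shoe clamps the plate's rim), 1.4 = fully open, both end stops. It turns parallel to the tilted bed about lever_pivot, clockwise from above to open: the knob swings out from the bed and up the slope. The plate is free beyond about 0.9. The lever stays where it is left (friction 0.12 Nm, a little more near closed). Starts at 0 to 0.1.
- lever_pivot (a point): On the lever's turning axis at the height of lever_knob, fixed, over the bed's upper left corner (seen from the drill's front). z is the axis, parallel to the plate's.
- lever_knob (a point): Point to grip on the red knob at the lever's free end: a round peg about 20 mm across, square to the bed, 68 mm from the pivot axis, moving with the lever. The point is on the knob's axis, 18 mm below its top and 25 mm above the lever arm.
- chisel_yellow: Chisel with a yellow handle, 32 x 242 x 35 mm, lying at the front edge; leave alone. Origin under its middle.
- carpenter_pencil: Red pencil, 9 x 165 x 8 mm, lying behind the drill, to the robot's right; leave alone. Origin under its middle.
- sanding_block: Brown sanding block, 60 x 100 x 31 mm, to the robot's right of the jig; leave alone. Origin under its middle.
- drilled_hub: Finished wooden hub with four holes, 100 mm across, 18 mm thick, at the back, to the robot's left; leave alone. Origin under its middle.

How it is judged:
By the outcome, as a careful person would: the job done as asked, in the order asked, and still so for the second after the job is handed in, with the robot touching nothing.
It also fails if it takes over 72 s, if anything falls off the work surface, if the arm or the gripper's body presses on something with over 40 N, if the wrist force passes 120 N, or if a joint passes its speed limit or range.

## Robot

A 6-joint arm with a two-finger parallel gripper is mounted at the origin on the work surface; the furniture and walls round the work are solid. World frame = base frame: x ahead of the robot, y to its left, z up, the work surface at z = 0. Lengths are in mm, angles in rad, forces in N, time in s.
With the tool pointing down it reaches from about 350 to 875 mm from the base axis. Payload 4.2 kg.
Tool frame: the origin (TCP) lies on the centre line of the jaws, within the pads' length; the fingertips stand 14 mm ahead of it and the grasp point (between the pads) lies 5 mm behind it; y points along the fingers, x is the direction in which the jaws open and shut, and the axes are right-handed (so a half turn about y gives the same grasp; the last joint's range is limited). The gripper opens to 85 mm and grips with 20 to 120 N. Pads are 22 mm wide; open, the fingers measure 114 mm over their backs; the gripper's body (76 mm by 85 mm) begins 54 mm behind the grasp point. The pads swing forward as they close: fully open they stand 13 mm farther back than shut.
Start: joints at [1.485, 0.385, 0.008, 0, -1.194, -0.259], TCP at [211.222, 588.204, 245.312] pointing down, gripper open.
Joint ranges: [-3.14, 3.14], [-1.21, 2.06], [-1.07, 1.41], [-3.16, 2.05], [-2.99, -0.16], [-3.1, 3.1]. Speed limits (rad/s): [2.79, 2.79, 3.14, 3.14, 3.14, 3.14].

## Interface

Orientations are given as a unit quaternion [x, y, z, w].
In Python, from bench import ctrl gives the robot as it stands.
- The arm moves only by the shell command python3 -m jog 'ROWS'. ROWS is text: rows parted by semicolons, each of 7 numbers parted by spaces: the turn, a rotation vector about the tool's x, y, z scaled (see below), then the shift along the tool's x, y, z scaled (see below), then the closure, from -1 (fully open) to 1 (shut). A call has 1 to 20 rows; each row shifts and turns the commanded pose from where the row before left it, along the tool's axes as they then stand; what a row does not reach is not made up. The controller multiplies each number of a shift by 0.025 m and each number of a turn by 0.08 rad. A row lasts 1/8 s, in which the tool goes at most 62.5 mm and 10.7 degrees, less where a joint would pass 70% of its speed; a pose out of reach is approached as far as the arm can. A call with a number of a shift or a turn outside -1 to 1 is refused whole. A call with a gripper value outside its range is refused whole. The fingers move at their own pace and stop on an object; the grip force is fixed at half the most. Time passes only in rows, so rows that do not move let the fingers close. It gives the time, the measured TCP pose, the force and the opening at its end, in the units of the state.
- ctrl.observe(): the state, without advancing time (a new reading comes with each control period).
- ctrl.snapshot(name): name is "side" or "top" or "wrist"; returns the picture (480x640x3 uint8, blue, green, red); there is no depth.
- ctrl.camera_info(name): a dict with "fx", "fy", "cx", "cy" (pixels), "xyz" and "rotation" of the camera in the world. Camera axes: x right, y down, z forward; pixel columns grow to the right and rows downward; lengths in mm; the calibration is good to about 2 mm. A picture is of the moment at which its call begins: read the wrist's pose just before it. camera_info takes no time and is no camera call; for the wrist camera it gives the pose at the moment of the call.
- ctrl.finish_job(): hands the job in, once; it reports no verdict.
Trained networks look in the newest picture that a camera, given by its name, has taken for a name from the list of things; names that differ only in an ending like _2 or _b are one class to them, and where a whole thing is asked for, a point or a joint stands for the part that bears it (a point fixed in the world has none). Each returns a list of dicts, best first, with "p" (0 to 1); they miss things now and then, are a little off and sometimes report something else, mostly with a low value. They report only what shows in the picture. A call takes as long as a camera call.
- ctrl.look_for(camera, thing): "extent" ([centre column, centre row, width, height] in pixels, round what is visible of it).
- ctrl.mark_of(camera, thing): "centre" ([column, row] in pixels: a listed point, or the origin of a listed thing).
The state is a dict: "time": time; "qpos": joint angles; "qd": joint speeds; "joint_efforts": joint torques, N m; "position": TCP position; "eef_rot": TCP orientation; "force": force on the tool from outside, world axes, zero at the start; "wrist_torque": the same for the moment, N m; "width": finger opening in mm.
Only numpy, scipy, OpenCV 4.12 (cv2) and the standard library are available. Lean on these libraries where they do the work, as an engineer would, in place of code of your own. Each camera call takes 0.05 s, during which the arm holds its last target.

## Working session

There is one attempt and no reset: what is moved stays moved. The work goes in short steps, Python scripts to look and compute and a shell command to move; the robot and the scene stay as the last step left them, time stands still between calls to the robot, and variables do not carry over. Pictures are saved under pics/ and viewed, and the job is handed in when it is done.

```bash
ls; mkdir -p pics; python3 - <<'E'
from bench import ctrl
import cv2
print(ctrl.observe())
for n in ["side","top","wrist"]:
    im=ctrl.snapshot(n); cv2.imwrite(f"pics/{n}0.png",im)
    print(n,ctrl.camera_info(n))
E
```

```text
pics
{'time': 0.0, 'qpos': array([ 1.48462529e+00,  3.85549090e-01,  6.62727146e-03, -5.06503247e-04,
       -1.19399999e+00, -2.58602629e-01]), 'qd': array([-5.10131321e-05,  9.19898027e-04,  4.11406457e-04,  7.08265322e-04,
        1.18646649e-03, -1.27332977e-03]), 'joint_efforts': array([ 7.00911660e-04, -3.92284012e+01,  1.88402045e+01,  4.18611377e+00,
       -4.59689458e-03, -1.13469063e-06]), 'position': array([211.02991871, 587.705543  , 244.22551081]), 'eef_rot': array([ 0.40737868, -0.57792585,  0.57886192, -0.40615662]), 'force': array([ 0.81055819, -0.4326676 ,  0.14731326]), 'wrist_torque': array([-0.06250024, -0.05389454, -0.0615745 ]), 'width': 85.66567950228776}
side {'fx': 487.01832486447734, 'fy': 487.01832486447734, 'cx': 324.68405181257594, 'cy': 237.91363577738213, 'xyz': array([539.84349818, 745.73149752, 773.5779479 ]), 'rotation': array([ 0.00981648,  0.88298949, -0.46907319, -0.01426686])}
top {'fx': 586.1873359666452, 'fy': 586.1873359666452, 'cx': 310.83432322248115, 'cy': 235.75820788383007, 'xyz': array([-278.74630735, -349.58235614, 1231.00800293]), 'rotation': array([ 0.75144789, -0.5670112 ,  0.19657037, -0.27419784])}
wrist {'fx': 421.15828910473243, 'fy': 421.15828910473243, 'cx': 326.1412453274854, 'cy': 236.08753820750613, 'xyz': array([289.74137302, 559.06254676, 372.67836725]), 'rotation': array([-0.5670927 ,  0.80741576,  0.13263228, -0.09430983])}
```

View pics/side0.png

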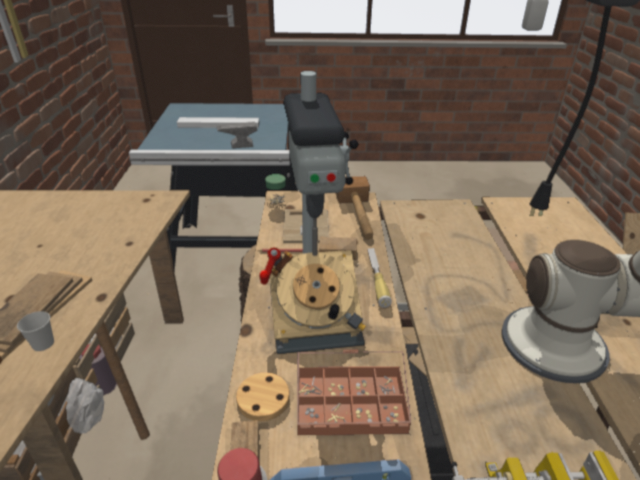

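View pics/top0.png

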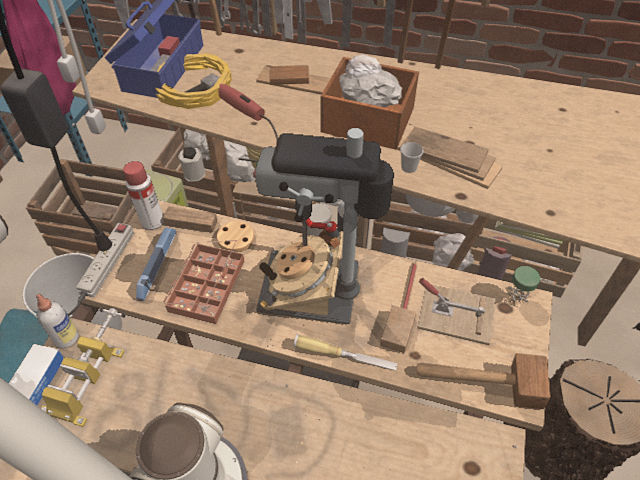

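View pics/wrist0.png

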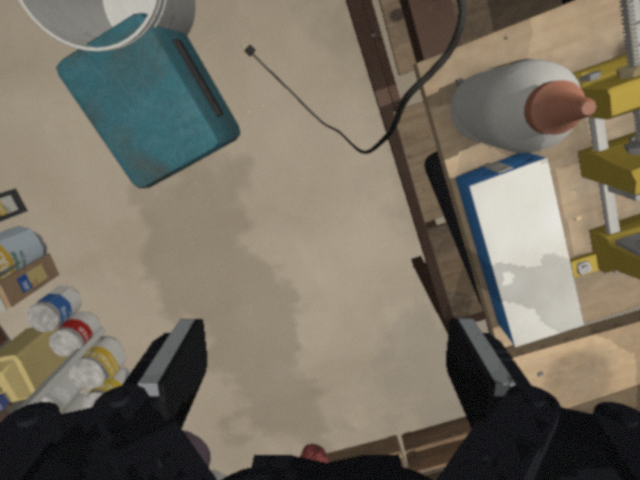

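```bash
python3 - <<'E'
from bench import ctrl
for cam in ["side","top","wrist"]:
  for t in ["jig","head_front","plate_axis","handle_grip","pencil_mark","drill_tip","lever_pivot","lever_knob"]:
    r=ctrl.mark_of(cam,t)
    print(cam,t,[( [round(float(v),1) for v in d['centre']],round(float(d['p']),2)) for d in r[:2]])
E
```

```text
side jig [([314.4, 318.0], 0.7)]
side head_front [([322.5, 195.4], 0.67), ([316.8, 255.4], 0.15)]
side plate_axis [([313.5, 290.2], 0.56)]
side handle_grip [([332.9, 310.4], 0.77)]
side pencil_mark [([296.9, 277.8], 0.76)]
side drill_tip [([314.7, 258.5], 0.66), ([315.9, 288.0], 0.28)]
side lever_pivot [([270.9, 246.3], 0.82)]
side lever_knob [([264.9, 277.2], 0.68), ([378.2, 276.8], 0.23)]
top jig [([303.7, 286.5], 0.61)]
top head_front [([396.5, 331.6], 0.75)]
top plate_axis [([296.4, 261.4], 0.68)]
top handle_grip [([268.1, 267.7], 0.72)]
top pencil_mark [([298.8, 248.1], 0.8), ([410.4, 286.7], 0.54)]
top drill_tip [([306.2, 244.7], 0.97)]
top lever_pivot [([325.2, 217.9], 0.61), ([300.6, 217.7], 0.56)]
top lever_knob [([301.3, 219.4], 0.55)]
wrist jig []
wrist head_front []
wrist plate_axis []
wrist handle_grip []
wrist pencil_mark []
wrist drill_tip []
wrist lever_pivot []
wrist lever_knob []
```

```bash
cat > h.py <<'E'
import numpy as np, cv2
from scipy.spatial.transform import Rotation as R
from scipy.optimize import least_squares
from bench import ctrl
def cam(n):
    c=ctrl.camera_info(n); return c,R.from_quat(c['rotation']).as_matrix(),np.array(c['xyz'])
def proj(n,P,cc=None):
    c,M,t=cc or cam(n); q=(np.atleast_2d(P)-t)@M
    return np.c_[c['fx']*q[:,0]/q[:,2]+c['cx'], c['fy']*q[:,1]/q[:,2]+c['cy']]
def ray(n,uv,cc=None):
    c,M,t=cc or cam(n); d=M@np.array([(uv[0]-c['cx'])/c['fx'],(uv[1]-c['cy'])/c['fy'],1]); return t,d/np.linalg.norm(d)
def tri(obs): # list of (cc,uv)
    A=np.zeros((3,3));b=np.zeros(3);rs=[]
    for cc,uv in obs:
        t,d=ray(None,uv,cc);Q=np.eye(3)-np.outer(d,d);A+=Q;b+=Q@t;rs.append((t,d))
    P=np.linalg.solve(A,b); return P,[np.linalg.norm((np.eye(3)-np.outer(d,d))@(P-t)) for t,d in rs]
E
python3 - <<'E'
from h import *
S,T=cam('side'),cam('top')
D=dict(jig=([314.4,318],[303.7,286.5]),plate_axis=([313.5,290.2],[296.4,261.4]),handle=([332.9,310.4],[268.1,267.7]),mark=([296.9,277.8],[298.8,248.1]),tip=([314.7,258.5],[306.2,244.7]),pivot=([270.9,246.3],[325.2,217.9]),knob=([264.9,277.2],[301.3,219.4]),head=([322.5,195.4],[305,190]))
for k,(a,b) in D.items():
    P,e=tri([(S,a),(T,b)]); print(k,P.round(1),np.round(e,1))
print(S[1].round(2),T[1].round(2))
E
```

```text
jig [525.5 -76.6  -3.7] [0.3 0.3]
plate_axis [528.  -59.8  93.4] [0.3 0.3]
handle [490.5   1.3  92.1] [1.6 1.6]
mark [557.5 -62.1 120.1] [7.7 7.7]
tip [528.  -84.3 162.5] [2.9 2.9]
pivot [ 617.1 -108.7  173.3] [2.5 2.5]
knob [626.5 -45.4 139. ] [3.3 3.3]
head [524.7 -78.4 329.2] [17.6 17.6]
[[-1.    0.   -0.03]
 [ 0.03  0.56 -0.83]
 [ 0.02 -0.83 -0.56]] [[ 0.28 -0.74  0.61]
 [-0.96 -0.21  0.19]
 [-0.02 -0.64 -0.77]]
```

```bash
cat >> h.py <<'E'
c30,s30=np.cos(np.pi/6),.5
def jigT(p): # p: X,Y,yaw -> (R,t) of plate frame in world
    Rz=R.from_euler('z',p[2]).as_matrix(); t=np.array([p[0],p[1],0])
    Rp=Rz@np.array([[c30,0,-s30],[0,1,0],[s30,0,c30]]); o=t+Rz@np.array([-14,0,75+28*c30])
    return Rz,t,Rp,o
def pts(p): # X,Y,yaw,theta,px,py,ph,lev
    Rz,t,Rp,o=jigT(p); th=p[3]; a=np.radians(135)-th; pl=lambda v:o+Rp@np.array(v)
    return dict(jig=t,plate_axis=o,handle=pl([70*np.cos(a),70*np.sin(a),32]),mark=pl([34*np.cos(-th),34*np.sin(-th),18]),
      tip=pl([34,0,18])+[0,0,36],pivot=pl([p[4],p[5],p[6]]),knob=pl([p[4]+68*np.cos(p[7]),p[5]+68*np.sin(p[7]),p[6]]))
E
python3 - <<'E'
from h import *
S,T=cam('side'),cam('top')
D=dict(jig=([314.4,318],[303.7,286.5]),plate_axis=([313.5,290.2],[296.4,261.4]),handle=([332.9,310.4],[268.1,267.7]),mark=([296.9,277.8],[298.8,248.1]),tip=([314.7,258.5],[306.2,244.7]),pivot=([270.9,246.3],[325.2,217.9]),knob=([264.9,277.2],[301.3,219.4]))
def res(p):
    P=pts(p);r=[]
    for k,(a,b) in D.items():
        r+=list(proj(None,P[k],S)[0]-a)+list(proj(None,P[k],T)[0]-b)
    r+=[ (p[4]-80)/30,(p[5]-85)/30,(p[6]-20)/20]
    return r
f=least_squares(res,[525,-77,-1.65,-.9,80,85,20,3.0],loss='soft_l1',x_scale=[10,10,.1,.1,10,10,10,.1])
print(f.x.round(3),f.cost); 
r=np.array(res(f.x))[:28].reshape(-1,4).round(1)
for k,v in zip(D,r): print(k,v,pts(f.x)[k].round(1))
o=ctrl.observe(); print(o['time'],R.from_quat(o['eef_rot']).as_matrix().round(3))
np.save('fit.npy',f.x)
print((R.from_quat(o['eef_rot']).as_matrix().T@(cam('wrist')[2]-o['position'])).round(1))
E
```

```text
[526.061 -76.     -1.494  -1.235  81.608  89.31   37.001   2.94 ] 18.419762476112368
jig [-0.1 -0.9 -0.1 -1.1] [526.1 -76.    0. ]
plate_axis [ 1.5 -2.7  0.5 -0.4] [525.  -62.   99.2]
handle [ 0.1 -0.1 -2.5 -0.3] [489.2   6.   95.4]
mark [ 3.1  2.6  1.  -2.7] [557.  -60.3 120.4]
tip [-0.4 -2.4 -1.7 -0.1] [526.6 -82.4 167.8]
pivot [ 0.4  1.6  0.  -1. ] [ 618.  -107.2  172.1]
knob [ 1.1  0.1  2.  -1. ] [627.1 -48.6 138.8]
1.35 [[-0.338 -0.     0.941]
 [-0.941  0.    -0.338]
 [ 0.    -1.    -0.   ]]
[   0.7 -128.2   83.7]
```

```bash
python3 - <<'E'
import cv2
a=cv2.imread('pics/side0.png')[170:370,220:400]; cv2.imwrite('pics/side0z.png',cv2.resize(a,None,fx=3,fy=3,interpolation=cv2.INTER_CUBIC))
a=cv2.imread('pics/top0.png')[170:330,230:430]; cv2.imwrite('pics/top0z.png',cv2.resize(a,None,fx=3.5,fy=3.5,interpolation=cv2.INTER_CUBIC))
E
```

```text
(no output)
```

View pics/side0z.png

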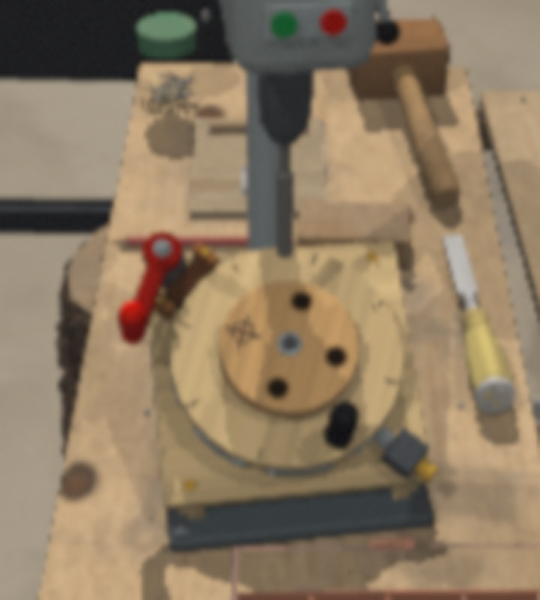

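View pics/top0z.png

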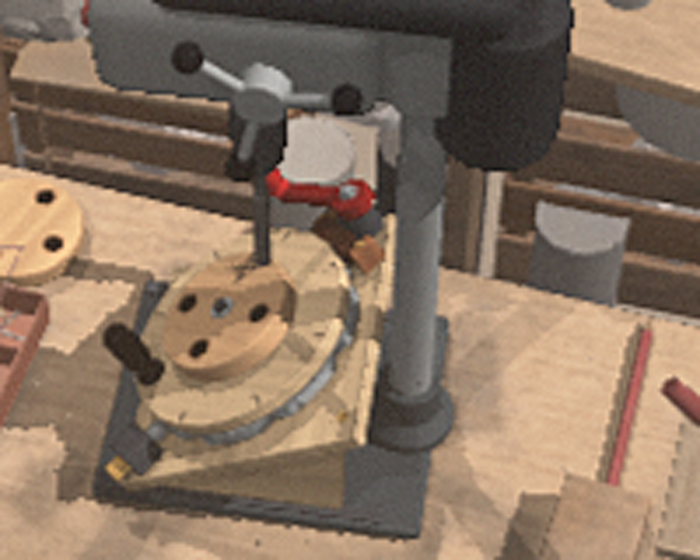

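```bash
cat >> h.py <<'E'
import sys
def H(Rm,t): M=np.eye(4);M[:3,:3]=Rm;M[:3,3]=t;return M
def cur():
    o=ctrl.observe(); return H(R.from_quat(o['eef_rot']).as_matrix(),o['position'])
def target(p,v,phi):
    """tool pose with TCP at plate coords v, tool y=-n, tool z at angle phi(deg) in plate frame"""
    Rz,t,Rp,o=jigT(p); a=np.radians(phi)
    z=Rp@[np.cos(a),np.sin(a),0]; y=-Rp[:,2]; x=np.cross(y,z)
    return H(np.c_[x,y,z],o+Rp@np.array(v,float))
def stepm(row):
    return H(R.from_rotvec(np.array(row[:3])*.08).as_matrix(),np.array(row[3:6])*25)
def diff(A,B):
    D=np.linalg.inv(A)@B; return R.from_matrix(D[:3,:3]).as_rotvec(),D[:3,3]
def plan(A,B,N,dec=2):
    # equal rows in screw motion
    w,t=diff(A,B); f=lambda r:(lambda M:np.r_[diff(M,B)[0]*100,diff(M,B)[1]])(A@np.linalg.matrix_power(stepm(r),N))
    s=least_squares(f,np.r_[w/.08/N,t/25/N]).x
    r=s.round(dec); 
    E=A@np.linalg.matrix_power(stepm(r),N)
    print('row x%d:'%N,' '.join(f'{v:g}' for v in r),'| end err rot',diff(E,B)[0].round(3),'pos',diff(E,B)[1].round(1),'mid',(A@np.linalg.matrix_power(stepm(r),N//2))[:3,3].round(0))
    return E
def toplate(p,X):
    Rz,t,Rp,o=jigT(p); return Rp.T@(np.asarray(X)-o)
E
python3 - <<'E'
from h import *
p=np.load('fit.npy'); S=cam('side')
t,d=ray(None,[322.5,195.4],S); P=t+d*(360-t[2])/d[2]; Rz,tt,Rp,o=jigT(p)
print('head',P.round(0),(Rz.T@(P-tt)).round(0))
A=cur(); B=target(p,[-64,40,150],0); print(B[:3,3])
C=cam('wrist')[1]; print((A[:3,:3].T@C).round(2))
# intermediate: raise & go, tool down? direct screw
plan(A,B,20); plan(A,B,40)
M=A.copy()
E
```

```text
head [514.   1. 360.] [-78.  -6. 360.]
[554.81902467  71.07685646 197.15252187]
[[ 1.   -0.   -0.  ]
 [-0.   -0.32  0.95]
 [-0.   -0.95 -0.32]]
row x20: 0.29 0.7 -0.19 0.11 0.43 1.25 | end err rot [-0.002  0.002  0.003] pos [ 0.4 -1.1  3. ] mid [456. 383. 176.]
row x40: 0.15 0.35 -0.09 0.05 0.22 0.63 | end err rot [-0.006 -0.004 -0.017] pos [ 0.7 -1.9 -3.9] mid [457. 380. 176.]
```

```bash
python3 - <<'E'
from h import *
from scipy.spatial.transform import Slerp
p=np.load('fit.npy')
A=cur(); B=target(p,[-90,40,140],0); print(B[:3,3])
Q=Slerp([0,1],R.from_matrix([A[:3,:3],B[:3,:3]]))
W=H(Q(.5).as_matrix(),[420,330,310])
E=plan(A,W,17); plan(E,B,17)
E
```

```text
[553.46993995  88.5414883  175.49226784]
row x17: 0.17 0.41 -0.11 0.23 -0.05 0.77 | end err rot [ 0.001  0.003 -0.001] pos [-1.1  0.   1.4] mid [328. 480. 264.]
row x17: 0.17 0.41 -0.11 -0.11 0.54 0.49 | end err rot [ 0.002  0.006 -0.002] pos [ 2.2 -1.3  0.7] mid [497. 230. 236.]
```

```bash
python3 -m jog '0.17 0.41 -0.11 0.23 -0.05 0.77 0;0.17 0.41 -0.11 0.23 -0.05 0.77 0;0.17 0.41 -0.11 0.23 -0.05 0.77 0;0.17 0.41 -0.11 0.23 -0.05 0.77 0;0.17 0.41 -0.11 0.23 -0.05 0.77 0;0.17 0.41 -0.11 0.23 -0.05 0.77 0;0.17 0.41 -0.11 0.23 -0.05 0.77 0;0.17 0.41 -0.11 0.23 -0.05 0.77 0;0.17 0.41 -0.11 0.23 -0.05 0.77 0;0.17 0.41 -0.11 0.23 -0.05 0.77 0;0.17 0.41 -0.11 0.23 -0.05 0.77 0;0.17 0.41 -0.11 0.23 -0.05 0.77 0;0.17 0.41 -0.11 0.23 -0.05 0.77 0;0.17 0.41 -0.11 0.23 -0.05 0.77 0;0.17 0.41 -0.11 0.23 -0.05 0.77 0;0.17 0.41 -0.11 0.23 -0.05 0.77 0;0.17 0.41 -0.11 0.23 -0.05 0.77 0'; python3 - <<'E'
from h import *
print(ctrl.observe()['qpos'].round(2))
E
```

```text
time: 3.48
position: [418.8, 329.2, 310.2]
eef_rot: [0.224, -0.566, 0.759, -0.232]
force: [0.6, -0.8, -0.7]
width: 42.9
[ 1.08  0.24 -0.14  0.21 -1.37 -0.48]
```

```bash
python3 -m jog '0.17 0.41 -0.11 -0.11 0.54 0.49 0;0.17 0.41 -0.11 -0.11 0.54 0.49 0;0.17 0.41 -0.11 -0.11 0.54 0.49 0;0.17 0.41 -0.11 -0.11 0.54 0.49 0;0.17 0.41 -0.11 -0.11 0.54 0.49 0;0.17 0.41 -0.11 -0.11 0.54 0.49 0;0.17 0.41 -0.11 -0.11 0.54 0.49 0;0.17 0.41 -0.11 -0.11 0.54 0.49 0;0.17 0.41 -0.11 -0.11 0.54 0.49 0;0.17 0.41 -0.11 -0.11 0.54 0.49 0;0.17 0.41 -0.11 -0.11 0.54 0.49 0;0.17 0.41 -0.11 -0.11 0.54 0.49 0;0.17 0.41 -0.11 -0.11 0.54 0.49 0;0.17 0.41 -0.11 -0.11 0.54 0.49 0;0.17 0.41 -0.11 -0.11 0.54 0.49 0;0.17 0.41 -0.11 -0.11 0.54 0.49 0;0.17 0.41 -0.11 -0.11 0.54 0.49 0;0 0 0 0 0 0 0'; python3 - <<'E'
from h import *
print(ctrl.observe()['qpos'].round(2))
cc=cam('wrist'); im=ctrl.snapshot('wrist'); cv2.imwrite('pics/w1.png',im)
import pickle; pickle.dump(cc,open('w1.pkl','wb'))
p=np.load('fit.npy'); P=pts(p)
for k,n in dict(plate_axis='plate_axis',handle='handle_grip',mark='pencil_mark',pivot='lever_pivot',knob='lever_knob',tip='drill_tip').items():
    r=ctrl.mark_of('wrist',n); print(k,proj(None,P[k],cc).round(0),[([round(float(v),1) for v in d['centre']],round(float(d['p']),2)) for d in r[:2]])
E
```

```text
time: 5.72
position: [555.4, 87.2, 173.2]
eef_rot: [0.022, -0.5, 0.865, -0.034]
force: [1.5, -0.2, 0.0]
width: 42.7
[ 0.64  0.42 -0.4   0.49 -1.1  -0.86]
plate_axis [[398.  82.]] [([397.6, 77.4], 0.87)]
handle [[455. 199.]] [([458.7, 196.5], 0.69)]
mark [[346.  59.]] [([350.0, 52.2], 0.7)]
pivot [[ 222. -116.]] []
knob [[205.  47.]] [([196.5, 39.0], 0.64)]
tip [[424. -46.]] []
```

View pics/w1.png

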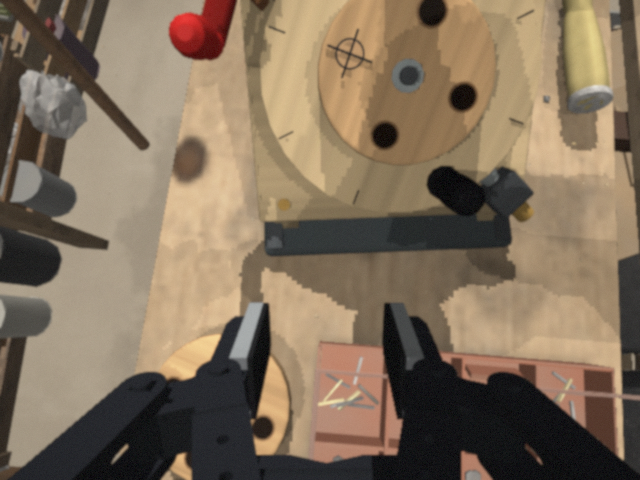

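```bash
cat > fit2.py <<'E'
from h import *
import pickle
S,T,W=cam('side'),cam('top'),pickle.load(open('w1.pkl','rb'))
O=[]
D=dict(jig=([314.4,318],[303.7,286.5]),plate_axis=([313.5,290.2],[296.4,261.4]),handle=([332.9,310.4],[268.1,267.7]),mark=([296.9,277.8],[298.8,248.1]),tip=([314.7,258.5],[306.2,244.7]),pivot=([270.9,246.3],[325.2,217.9]),knob=([264.9,277.2],[301.3,219.4]))
for k,(a,b) in D.items(): O+=[(k,S,a,'s'),(k,T,b,'t')]
for k,a in dict(plate_axis=[397.6,77.4],handle=[458.7,196.5],mark=[350,52.2],knob=[196.5,39]).items(): O.append((k,W,a,'w'))
def res(p,full=False):
    P=pts(p);r=[]
    for k,c,a,n in O: r+=list((proj(None,P[k],c)[0]-a))
    r+=[(p[4]-80)/30,(p[5]-85)/30,(p[6]-37)/10]
    return r
f=least_squares(res,np.load('fit.npy'),loss='soft_l1',x_scale=[10,10,.1,.1,10,10,10,.1])
print(f.x.round(3),f.cost); r=np.array(res(f.x))
for i,(k,c,a,n) in enumerate(O): print(k,n,r[2*i:2*i+2].round(1))
for k,v in pts(f.x).items(): print(k,v.round(1))
np.save('fit2.npy',f.x)
E
python3 fit2.py
```

```text
[526.593 -78.344  -1.397  -1.13   89.002  83.947  35.438   2.794] 27.86335631624467
jig s [-0.4 -1.6]
jig t [ 0.8 -1.1]
plate_axis s [ 1.9 -3.5]
plate_axis t [1.4 0.1]
handle s [ 0.5 -0.5]
handle t [-1.6  0.5]
mark s [4.  1.3]
mark t [ 1.7 -2.3]
tip s [-1. -3.]
tip t [-0.6 -0.3]
pivot s [0.8 0.3]
pivot t [ 0.5 -1.2]
knob s [-0.5 -1.7]
knob t [ 2.9 -2.8]
plate_axis w [2.3 0.9]
handle w [-3.1 -1.1]
mark w [-0.  1.]
knob w [0.3 0.4]
jig [526.6 -78.3   0. ]
plate_axis [524.2 -64.6  99.2]
handle [488.3   3.3  94. ]
mark [555.1 -62.8 122.1]
tip [527.7 -84.7 167.8]
pivot [ 617.1 -108.5  174.4]
knob [630.3 -49.9 142.5]
```

```bash
python3 - <<'E'
import cv2
a=cv2.imread('pics/w1.png')[0:270,150:550]; cv2.imwrite('pics/w1z.png',cv2.resize(a,None,fx=2,fy=2,interpolation=cv2.INTER_CUBIC))
E
```

```text
(no output)
```

View pics/w1z.png

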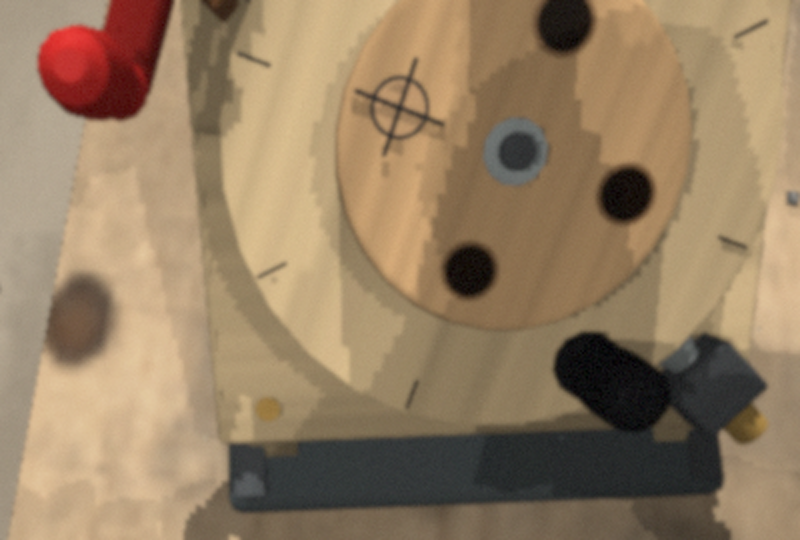

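```bash
cat >> fit2.py <<'E'
print('---')
for z in (0,14):
    q=[]
    for u in ([266,254],[511,245]):
        t,d=ray(None,u,W); q.append(t+d*(z-t[2])/d[2])
    v=q[1]-q[0]; print(z,q[0].round(1),q[1].round(1),np.linalg.norm(v).round(1),'yaw',np.arctan2(-v[1],-v[0])-np.pi/2)
O=[o for o in O if not(o[3]=='w' and o[0] in('mark','plate_axis'))]
Z=lambda x,y:[150+x/2,y/2]
HO=[(0,Z(400,107)),(-90,Z(567,22)),(180,Z(627,193)),(90,Z(470,270))]
def res2(p):
    r=list(res(p)); Rz,t,Rp,o=jigT(p)
    for a,uv in HO:
        b=np.radians(a)-p[3]; r+=list(2*(proj(None,o+Rp@[34*np.cos(b),34*np.sin(b),18],W)[0]-uv))
    for y,uv in ((95,[266,254]),(-95,[511,245])):
        r+=list((proj(None,t+Rz@[p[8],y,0],W)[0]-uv))
    return r
f=least_squares(res2,np.r_[np.load('fit2.npy'),-110],loss='soft_l1',x_scale=[10,10,.1,.1,10,10,10,.1,10])
print(f.x.round(3),f.cost); r=np.array(res2(f.x))
for i,(k,c,a,n) in enumerate(O): print(k,n,r[2*i:2*i+2].round(1))
print(r[2*len(O):].round(1))
for k,v in pts(f.x).items(): print(k,v.round(1))
np.save('fit3.npy',f.x[:8])
E
python3 fit2.py | sed -n '/---/,$p'
```

```text
---
0 [607.1  32.3   0. ] [416.    9.7   0. ] 192.4 yaw -1.453070879828425
14 [604.9  34.3  14. ] [422.1  12.7  14. ] 184.1 yaw -1.453070879828425
[ 524.852  -79.398   -1.45    -1.197   84.38    88.084   37.945    2.838
 -101.261] 31.259767514754476
jig s [ 0.4 -2. ]
jig t [ 1.  -0.5]
plate_axis s [ 2.4 -3.7]
plate_axis t [1.7 0.5]
handle s [ 1.2 -1.2]
handle t [-1.4  0.9]
mark s [4.1 1.5]
mark t [ 2.  -1.9]
tip s [ 0.  -3.3]
tip t [-0.4  0.5]
pivot s [0.8 0.4]
pivot t [ 0.5 -1.2]
knob s [-0.6 -1.6]
knob t [ 3.1 -2.7]
handle w [ 0.1 -3.2]
knob w [0.3 0.4]
[ 0.1  0.1  0.1  0.9 -0.3 -0.7 -0.1 -0.1  1.8 -0.2  0.5  0.1  0.4 -3.
 -0.2]
jig [524.9 -79.4   0. ]
plate_axis [523.2 -65.5  99.2]
handle [486.7   2.2  94.9]
mark [554.8 -63.4 121. ]
tip [525.6 -85.8 167.8]
pivot [ 617.1 -108.6  174.3]
knob [630.6 -50.4 141.9]
```

```bash
python3 - <<'E'
from h import *
p=np.load('fit3.npy'); P=pts(p); k=toplate(p,P['knob']); print('knob plate',k.round(1), 'handle',toplate(p,P['handle']).round(1))
A=cur(); B=target(p,[k[0],k[1],k[2]+70],0); E=plan(A,B,10)
B2=target(p,[k[0],k[1],k[2]+35],0); plan(E,B2,4)
E
```

```text
knob plate [ 19.5 108.4  37.9] handle [-64.2 -28.   32. ]
row x10: 0 -0.04 0.02 -0.24 0.12 0.44 | end err rot [0.002 0.001 0.003] pos [0.3 0.9 0.7] mid [591.  37. 189.]
row x4: 0.01 0 0.01 0 0.36 0.01 | end err rot [-0.001  0.001 -0.   ] pos [ 0.2 -0.1 -0.3] mid [628. -24. 188.]
```

```bash
python3 -m jog '0 -0.04 0.02 -0.24 0.12 0.44 0;0 -0.04 0.02 -0.24 0.12 0.44 0;0 -0.04 0.02 -0.24 0.12 0.44 0;0 -0.04 0.02 -0.24 0.12 0.44 0;0 -0.04 0.02 -0.24 0.12 0.44 0;0 -0.04 0.02 -0.24 0.12 0.44 0;0 -0.04 0.02 -0.24 0.12 0.44 0;0 -0.04 0.02 -0.24 0.12 0.44 0;0 -0.04 0.02 -0.24 0.12 0.44 0;0 -0.04 0.02 -0.24 0.12 0.44 0;0 0 0.01 0 0.36 0.01 0;0 0 0.01 0 0.36 0.01 0;0 0 0 0 0.36 0 0;0 0 0 0 0.36 0 0;0 0 0 0 0 0 0;0 0 0 0 0 0 0'; cat > look.py <<'E'
from h import *
import pickle,sys
nm=sys.argv[1]
p=np.load('fit3.npy')
cc=cam('wrist'); im=ctrl.snapshot('wrist'); cv2.imwrite(f'pics/{nm}.png',im); pickle.dump(cc,open(nm+'.pkl','wb'))
o=ctrl.observe(); print('q',o['qpos'].round(2),'tcp plate',toplate(p,o['position']).round(1),'F',o['force'].round(1),'t',round(o['time'],2),'w',round(o['width'],1))
P=pts(p)
for k,n in dict(plate_axis='plate_axis',handle='handle_grip',mark='pencil_mark',pivot='lever_pivot',knob='lever_knob',tip='drill_tip').items():
    if len(sys.argv)>2 and k not in sys.argv[2:]: continue
    r=ctrl.mark_of('wrist',n); print(k,proj(None,P[k],cc).round(0)[0],[([round(float(v),1) for v in d['centre']],round(float(d['p']),2)) for d in r[:2]])
E
python3 look.py w2 knob pivot
```

```text
time: 8.07
position: [628.6, -33.3, 171.8]
eef_rot: [0.031, -0.5, 0.864, -0.051]
force: [0.1, 0.2, 0.7]
width: 43.1
q [ 0.39  0.47 -0.36  0.61 -0.99 -0.67] tcp plate [ 19.6 108.7  72.7] F [ 0.1 -0.   0.1] t 8.12 w 42.8
pivot [382. 145.] [([393.5, 145.9], 0.93)]
knob [328. 299.] [([328.2, 294.4], 0.72)]
```

View pics/w2.png

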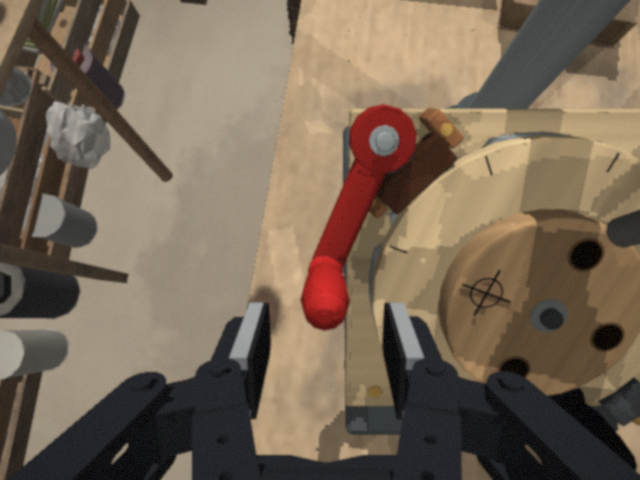

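```bash
cat > fit4.py <<'E'
from h import *
import pickle
S,T=cam('side'),cam('top'); W,W2=[pickle.load(open(n+'.pkl','rb')) for n in('w1','w2')]
p0=np.load('fit3.npy')
O=[('pivot',S,[270.9,246.3],1),('knob',S,[264.9,277.2],1),('pivot',T,[325.2,217.9],1),('knob',T,[301.3,219.4],.7),('knob',W,[196.5,39],1),('knob',W2,[328.2,294.4],1),('pivot',W2,[393.5,145.9],1)]
def res(x):
    p=p0.copy(); p[4:]=x; P=pts(p); r=[]
    for k,c,a,w in O: r+=list(w*(proj(None,P[k],c)[0]-a))
    return r
f=least_squares(res,p0[4:],loss='soft_l1'); print(f.x.round(2),np.array(f.fun).reshape(-1,2).round(1))
p=p0.copy();p[4:]=f.x;np.save('fit4.npy',p)
k=toplate(p,pts(p)['knob']); print(k.round(1))
A=cur(); B=target(p,[k[0],k[1],k[2]-2],0); plan(A,B,6)
E
python3 fit4.py
```

```text
[83.7  83.4  36.01  2.77] [[ 3.1  0.9]
 [-0.6 -1.6]
 [ 0.4  0.9]
 [ 2.7 -1.6]
 [ 1.3 -1.3]
 [-0.3  0.5]
 [-0.5  0.4]]
[ 20.4 108.4  36. ]
row x6: 0 0 0 0 0.26 0.01 | end err rot [0.002 0.    0.002] pos [ 0.2 -0.2 -0.6] mid [630. -43. 156.]
```

```bash
python3 -m jog '0 0 0 0 0.26 0.01 0;0 0 0 0 0.26 0.01 0;0 0 0 0 0.26 0.01 0;0 0 0 0 0.26 0.01 0;0 0 0 0 0.26 0.01 0;0 0 0 0 0.2 0.01 0;0 0 0 0 0 0 0'; python3 look.py w3 knob pivot
```

```text
time: 9.1
position: [630.6, -53.6, 139.5]
eef_rot: [0.031, -0.5, 0.864, -0.051]
force: [-0.6, 1.0, -1.2]
width: 42.5
q [ 0.35  0.5  -0.41  0.66 -0.91 -0.7 ] tcp plate [ 21.1 108.3  34.7] F [-0.6  0.2  0.2] t 9.15 w 42.6
pivot [396. 166.] [([407.0, 166.9], 0.78)]
knob [327. 355.] [([323.3, 349.7], 0.8)]
```

View pics/w3.png

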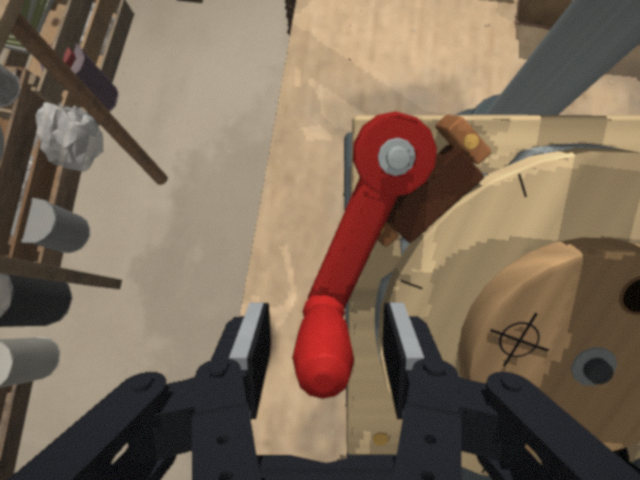

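```bash
python3 -m jog '0 0 0 0 0 0 1;0 0 0 0 0 0 1;0 0 0 0 0 0 1;0 0 0 0 0 0 1;0 0 0 0 0 0 1'; python3 look.py w4 knob pivot
```

```text
time: 9.88
position: [631.6, -52.7, 140.4]
eef_rot: [0.03, -0.5, 0.864, -0.052]
force: [2.6, 1.2, 1.9]
width: 18.2
q [ 0.35  0.5  -0.41  0.66 -0.91 -0.7 ] tcp plate [ 20.8 109.2  35.5] F [3.3 1.9 1.3] t 9.93 w 18.4
pivot [399. 164.] [([412.8, 163.8], 0.96)]
knob [330. 352.] [([328.6, 350.4], 0.62)]
```

View pics/w4.png

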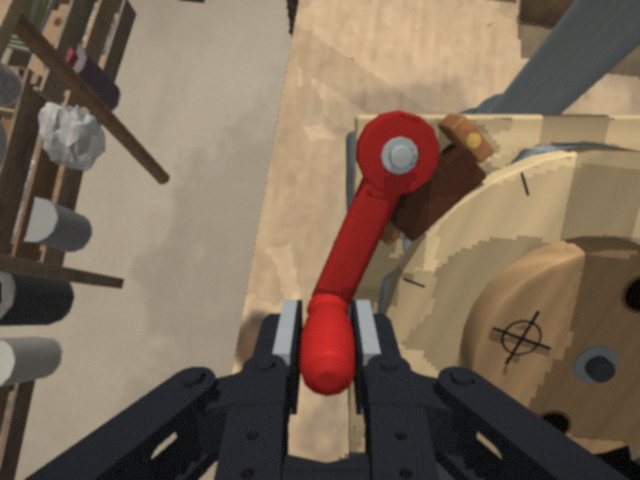

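```bash
python3 - <<'E'
from h import *
import pickle
p=np.load('fit4.npy')
Rz,t,Rp,o=jigT(p)
def pl(nm,uv,z):
    c=pickle.load(open(nm+'.pkl','rb')); a,d=ray(None,uv,c); a=toplate(p,a); d=Rp.T@d; return a+d*(z-a[2])/d[2]
for nm,uv in (('w2',[393.5,145.9]),('w3',[407,166.9]),('w4',[412.8,163.8])): print(pl(nm,uv,36).round(1))
for nm,uv in (('w2',[384,138]),('w3',[398,157]),('w4',[401,155])): print('bolt',pl(nm,uv,15).round(1),pl(nm,uv,20).round(1))
for nm,uv in (('w2',[328.2,294.4]),('w3',[323.3,349.7]),('w4',[328.6,350.4])): print('knob',pl(nm,uv,36).round(1))
E
```

```text
[83.8 83.2 36. ]
[83.7 84.4 36. ]
[84.2 83.7 36. ]
bolt [84.7 84.1 15. ] [85.2 84.8 20. ]
bolt [83.6 83.6 15. ] [84.3 84.5 20. ]
bolt [83.9 83.7 15. ] [84.6 84.5 20. ]
knob [ 20.7 108.2  36. ]
knob [ 20.1 109.6  36. ]
knob [ 18.8 108.9  36. ]
```

```bash
python3 -m jog '0 1 0 -0.198 0 0.089 1;0 1 0 -0.198 0 0.089 1;0 1 0 -0.198 0 0.089 1;0 1 0 -0.198 0 0.089 1;0 1 0 -0.198 0 0.089 1;0 1 0 -0.198 0 0.089 1;0 1 0 -0.198 0 0.089 1;0 1 0 -0.198 0 0.089 1'; python3 look.py w5 knob pivot
```

```text
time: 11.02
position: [666.3, -72.4, 153.9]
eef_rot: [-0.244, -0.491, 0.829, 0.109]
force: [0.4, 6.0, 2.6]
width: 18.2
q [ 0.3   0.53 -0.3   0.65 -0.95 -1.26] tcp plate [ 48.7 141.6  35.3] F [2.6 4.4 2.4] t 11.07 w 18.3
pivot [399. 172.] [([409.7, 164.2], 0.68)]
knob [454. 356.] [([328.7, 346.3], 0.73)]
```

View pics/w5.png

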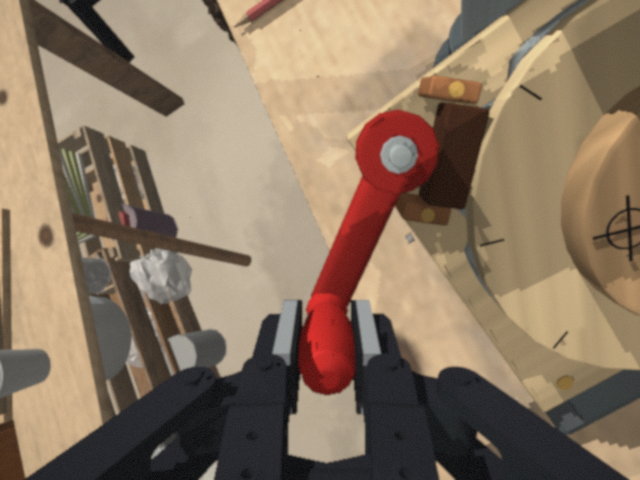

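```bash
python3 -m jog '0 1 0 -0.198 0 0.089 1;0 1 0 -0.198 0 0.089 1;0 1 0 -0.198 0 0.089 1;0 1 0 -0.198 0 0.089 1;0 1 0 -0.198 0 0.089 1;0 1 0 -0.198 0 0.089 1;0 1 0 -0.198 0 0.089 1'; python3 -m jog '0 0.5 0 -0.099 0 0.044 1;0 0 0 0 0 0 1'; python3 -m jog '0 0.5 0 -0.099 0 0.044 1;0 0 0 0 0 0 1';python3 -m jog '0 0.4 0 -0.08 0 0.036 1;0 0 0 0 0 0 1'; python3 -c "
from h import *
p=np.load('fit4.npy');v=toplate(p,cur()[:3,3])-[84,84,0];print(v.round(1),np.hypot(*v[:2]),np.radians(158.2)-np.arctan2(v[1],v[0]),ctrl.observe()['wrist_torque'].round(2))"
```

```text
time: 12.05
position: [679.7, -102.4, 172.0]
eef_rot: [-0.463, -0.442, 0.73, 0.24]
force: [0.7, 5.9, 4.0]
width: 18.0
time: 12.3
position: [679.9, -105.1, 173.5]
eef_rot: [-0.477, -0.437, 0.721, 0.248]
force: [1.1, 4.8, 4.2]
width: 18.2
time: 12.55
position: [679.9, -107.3, 174.8]
eef_rot: [-0.491, -0.432, 0.712, 0.257]
force: [1.7, 4.8, 4.7]
width: 18.1
time: 12.8
position: [679.9, -109.2, 175.9]
eef_rot: [-0.502, -0.428, 0.704, 0.264]
force: [1.2, 5.4, 4.2]
width: 18.6
[ 8.2 66.4 35.3] 66.86984751744642 1.3139567870897861 [ 1.64 -0.24  0.11]
```

```bash
python3 -m jog '0 0.4 0 -0.08 0 0.036 1;0 0 0 0 0 0 1'; python3 -m jog '0 0.3 0 -0.06 0 0.027 1;0 0 0 0 0 0 1';python3 -m jog '0 0.3 0 -0.06 0 0.027 1;0 0 0 0 0 0 1'; python3 -c "
from h import *
p=np.load('fit4.npy');v=toplate(p,cur()[:3,3])-[84,84,0];print(v.round(1),np.hypot(*v[:2]),np.radians(158.2)-np.arctan2(v[1],v[0]),ctrl.observe()['wrist_torque'].round(2))"
```

```text
time: 13.05
position: [679.8, -111.1, 177.0]
eef_rot: [-0.514, -0.423, 0.695, 0.271]
force: [1.0, 4.3, 4.5]
width: 18.1
time: 13.3
position: [679.8, -111.9, 177.4]
eef_rot: [-0.522, -0.421, 0.689, 0.275]
force: [0.3, 6.4, 3.6]
width: 18.2
time: 13.55
position: [679.7, -112.0, 177.4]
eef_rot: [-0.529, -0.418, 0.683, 0.28]
force: [-0.3, 11.2, 2.1]
width: 18.2
[11.4 65.8 35.2] 66.8096618135898 1.3616234191992898 [3.3  0.28 0.49]
```

```bash
python3 -m jog '0 0 0 0 0 0 0;0 0 0 0 0 0 0;0 0 0 0 -0.3 0 0;0 0 0 0 -0.6 0 0;0 0 0 0 -0.9 0 0;0 0 0 0 -0.9 0 0;0 0 0 0 -0.6 0 0;0 0 0 0 0 0 0'; python3 look.py w6 knob pivot; python3 -c "
from h import *
import pickle
p=np.load('fit4.npy');W=pickle.load(open('w1.pkl','rb'))
P,e=tri([(cam('side'),[355,320.7]),(cam('top'),[270,297.7]),(W,[508,190])]);print('plunger',toplate(p,P).round(1),np.round(e,1))"
```

```text
time: 14.55
position: [675.1, -72.8, 251.2]
eef_rot: [-0.531, -0.417, 0.682, 0.281]
force: [-0.3, 0.6, 0.3]
width: 42.7
q [ 0.31  0.46 -0.14  0.57 -1.14 -1.87] tcp plate [ 97.8 149.3 117.5] F [-1.   0.2 -0.2] t 14.6 w 42.5
pivot [378. 145.] [([381.9, 133.8], 0.86)]
knob [493. 207.] [([332.3, 257.2], 0.73)]
plunger [-76.5 -77.7 -18.3] [1.8 0.9 1.9]
```

View pics/w6.png

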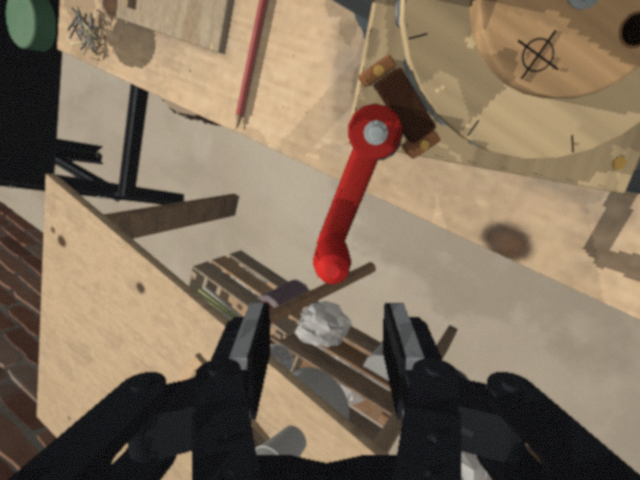

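```bash
python3 - <<'E'
from h import *
import pickle
p=np.load('fit4.npy'); Rz,t,Rp,o=jigT(p)
c=pickle.load(open('w6.pkl','rb')); a,d=ray(None,[332.3,257.2],c); a=toplate(p,a); d=Rp.T@d; print('knob open',(a+d*(36-a[2])/d[2]).round(1))
A=cur(); B=target(p,[-60,120,105],-60); E=plan(A,B,9)
p[3]
B2=target(p,[-64.2,-28,75],20); plan(E,B2,18)
E
```

```text
knob open [ 95.3 150.6  36. ]
row x9: -0 -0.48 0 0.71 0.05 -0.11 | end err rot [-0.003  0.001  0.004] pos [-0.6  0.4  0.4] mid [661. -15. 209.]
row x18: 0 -0.97 0 0.33 0.07 0.13 | end err rot [0.003 0.002 0.003] pos [ 0.2 -0.5 -2.1] mid [555.  61. 133.]
```

```bash
python3 -m jog '0 -0.48 0 0.71 0.05 -0.11 0;0 -0.48 0 0.71 0.05 -0.11 0;0 -0.48 0 0.71 0.05 -0.11 0;0 -0.48 0 0.71 0.05 -0.11 0;0 -0.48 0 0.71 0.05 -0.11 0;0 -0.48 0 0.71 0.05 -0.11 0;0 -0.48 0 0.71 0.05 -0.11 0;0 -0.48 0 0.71 0.05 -0.11 0;0 -0.48 0 0.71 0.05 -0.11 0' && python3 -m jog '0 -0.97 0 0.33 0.07 0.13 0;0 -0.97 0 0.33 0.07 0.13 0;0 -0.97 0 0.33 0.07 0.13 0;0 -0.97 0 0.33 0.07 0.13 0;0 -0.97 0 0.33 0.07 0.13 0;0 -0.97 0 0.33 0.07 0.13 0;0 -0.97 0 0.33 0.07 0.13 0;0 -0.97 0 0.33 0.07 0.13 0;0 -0.97 0 0.33 0.07 0.13 0;0 -0.97 0 0.33 0.07 0.13 0;0 -0.97 0 0.33 0.07 0.13 0;0 -0.97 0 0.33 0.07 0.13 0;0 -0.97 0 0.33 0.07 0.13 0;0 -0.97 0 0.33 0.07 0.13 0;0 -0.97 0 0.33 0.07 0.13 0;0 -0.97 0 0.33 0.07 0.13 0;0 -0.97 0 0.33 0.07 0.13 0;0 -0.97 0 0.33 0.07 0.13 0;0 0 0 0 0 0 0'; python3 look.py w7 handle mark plate_axis
```

```text
time: 15.82
position: [629.8, 54.6, 160.4]
eef_rot: [-0.404, -0.459, 0.764, 0.205]
force: [-1.2, -0.4, 0.1]
width: 42.8
time: 18.2
position: [485.5, 21.9, 133.2]
eef_rot: [0.181, -0.483, 0.845, -0.138]
force: [-1.1, 0.2, -0.9]
width: 42.5
q [ 0.6   0.33 -0.7   0.6  -0.9  -0.6 ] tcp plate [-62.3 -26.4  75.3] F [ 0.3 -0.1  0.5] t 18.25 w 42.4
plate_axis [318. 129.] [([315.8, 130.6], 0.7)]
handle [327. 295.] [([328.7, 294.6], 0.87)]
mark [255.  76.] [([252.3, 77.8], 0.82)]
```

View pics/w7.png

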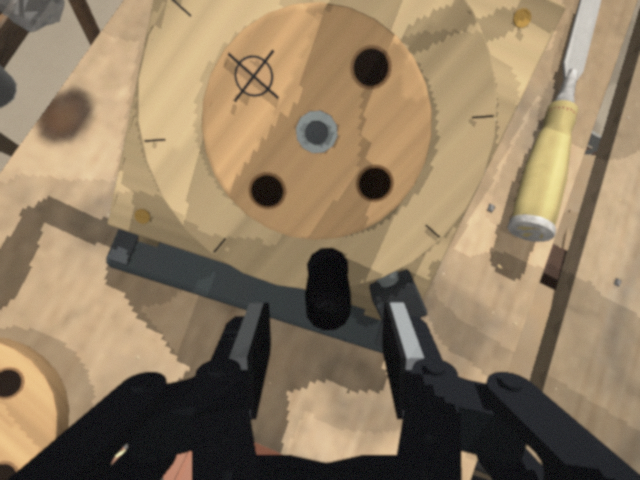

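```bash
python3 - <<'E'
from h import *
p=np.load('fit4.npy')
h=toplate(p,pts(p)['handle']);print(h.round(1),p[3])
plan(cur(),target(p,[h[0],h[1],31],20),7)
E
```

```text
[-64.2 -28.   32. ] -1.1970540411976325
row x7: 0 0 0 0.01 0.25 -0.01 | end err rot [0.003 0.001 0.001] pos [-0.4  0.5 -0.4] mid [486.  13. 117.]
```

```bash
python3 -m jog '0 0 0 0.01 0.25 -0.01 0;0 0 0 0.01 0.25 -0.01 0;0 0 0 0.01 0.25 -0.01 0;0 0 0 0.01 0.25 -0.01 0;0 0 0 0.01 0.25 -0.01 0;0 0 0 0.01 0.25 -0.01 0;0 0 0 0.01 0.25 -0.01 0;0 0 0 0 0 0 0' && python3 -m jog '0 0 0 0 0 0 1;0 0 0 0 0 0 1;0 0 0 0 0 0 1;0 0 0 0 0 0 1;0 0 0 0 0 0 1'; python3 look.py w8 handle mark plate_axis
```

```text
time: 19.4
position: [485.9, 0.5, 94.3]
eef_rot: [0.181, -0.483, 0.846, -0.137]
force: [-0.4, 0.0, 0.4]
width: 42.8
time: 20.02
position: [486.6, 1.4, 95.0]
eef_rot: [0.181, -0.483, 0.845, -0.138]
force: [-1.0, 1.3, 2.0]
width: 18.9
q [ 0.54  0.38 -0.77  0.7  -0.78 -0.67] tcp plate [-63.4 -28.3  31.7] F [-0.   3.1  3.3] t 20.07 w 18.5
plate_axis [314. 134.] [([311.4, 132.8], 0.57)]
handle [326. 347.] [([292.7, 175.6], 0.71), ([325.9, 347.4], 0.61)]
mark [230.  65.] [([228.7, 65.1], 0.77)]
```

View pics/w8.png

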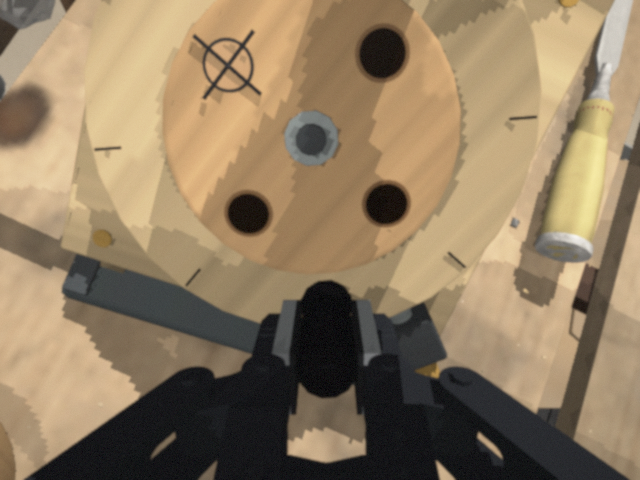

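```bash
python3 - <<'E'
from h import *
p=np.load('fit4.npy');Rz,t,Rp,o=jigT(p);A=cur();q=Rp.T@A[:3,:3];print('phi',np.degrees(np.arctan2(q[1,2],q[0,2])),q[:,1].round(3))
v=toplate(p,A[:3,3]);v[2]=0;c,s=np.cos(.08),np.sin(.08)
d=np.array([[c,s,0],[-s,c,0],[0,0,1]])@v-v; print((q.T@d/25).round(3), np.degrees(np.arctan2(v[1],v[0]))%360)
E
```

```text
phi 20.095348458806903 [-0.002 -0.001 -1.   ]
[-0.222 -0.    -0.006] 204.0220397188838
```

```bash
python3 -m jog '0 1 0 -0.222 0 -0.006 1;0 1 0 -0.222 0 -0.006 1;0 1 0 -0.222 0 -0.006 1;0 1 0 -0.222 0 -0.006 1;0 1 0 -0.222 0 -0.006 1;0 1 0 -0.222 0 -0.006 1;0 1 0 -0.222 0 -0.006 1'; python3 look.py w9 mark plate_axis;  cat > ang.py <<'E'
from h import *
p=np.load('fit4.npy');v=toplate(p,cur()[:3,3]);a=np.degrees(np.arctan2(v[1],v[0]))%360;print('tcp',v.round(1),'r',np.hypot(*v[:2]).round(1),'theta',np.radians(135-a).round(3),ctrl.observe()['wrist_torque'].round(2))
E
python3 ang.py
```

```text
time: 21.1
position: [523.2, 10.5, 92.3]
eef_rot: [-0.06, -0.502, 0.862, 0.002]
force: [-6.7, 6.0, 7.3]
width: 18.5
q [ 0.52  0.44 -0.68  0.69 -0.81 -1.19] tcp plate [-68.8  10.   31.8] F [0.4 2.5 4.9] t 21.15 w 19.0
plate_axis [313. 134.] []
mark [208. 121.] [([225.3, 67.3], 0.96)]
tcp [-68.8   9.9  31.7] r 69.5 theta -0.643 [ 1.28  0.25 -0.18]
```

View pics/w9.png

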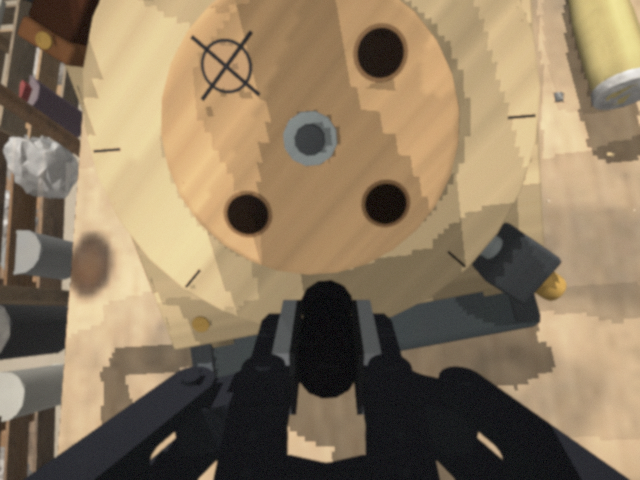

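```bash
python3 -m jog '0 1 0 -0.222 0 -0.006 1;0 1 0 -0.222 0 -0.006 1;0 1 0 -0.222 0 -0.006 1;0 1 0 -0.222 0 -0.006 1;0 1 0 -0.222 0 -0.006 1;0 1 0 -0.222 0 -0.006 1;0 1 0 -0.222 0 -0.006 1;0 1 0 -0.222 0 -0.006 1;0 0 0 0 0 0 1'; python3 look.py w10 mark plate_axis tip; python3 ang.py
```

```text
time: 22.38
position: [564.6, -1.5, 102.1]
eef_rot: [-0.328, -0.477, 0.8, 0.159]
force: [-2.0, 4.9, 5.0]
width: 18.4
q [ 0.47  0.47 -0.58  0.68 -0.84 -1.74] tcp plate [-49.3  48.9  31.8] F [-1.1  5.   5. ] t 22.43 w 19.0
plate_axis [316. 132.] [([311.2, 131.3], 0.93)]
mark [226. 184.] [([229.5, 64.4], 0.64)]
tip [141.  -1.] [([138.8, 0.6], 0.66), ([312.4, 133.3], 0.28)]
tcp [-49.3  48.8  31.7] r 69.4 theta -0.005 [ 1.29  0.2  -0.18]
```

View pics/w10.png

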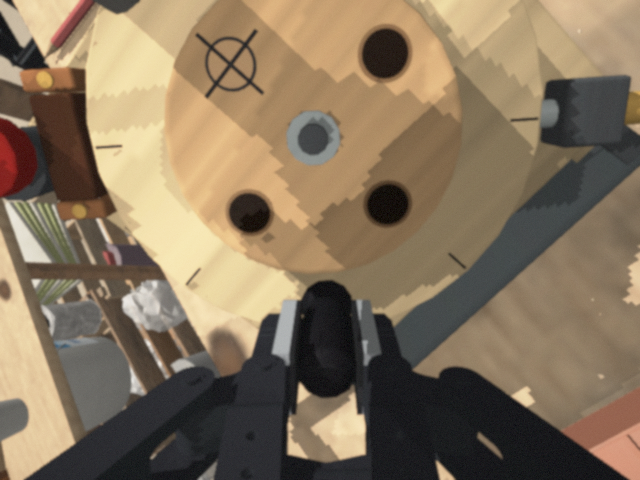

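```bash
python3 -m jog '0 0 0 0 0 0 0;0 0 0 0 0 0 0;0 0 0 0 -0.2 0 0;0 0 0 0 -0.5 0 0;0 0 0 0 -0.7 0 0;0 0 0 0 -0.7 0 0;0 0 0 0 -0.7 0 0;0 0 0 0 0 0 0'; python3 look.py w11 mark plate_axis tip handle; python3 ang.py
```

```text
time: 23.58
position: [561.0, 34.0, 164.0]
eef_rot: [-0.329, -0.478, 0.799, 0.158]
force: [-1.0, -0.6, -0.2]
width: 42.8
q [ 0.55  0.4  -0.48  0.57 -1.   -1.66] tcp plate [-49.2  48.8 102. ] F [0.6 0.1 0.5] t 23.62 w 42.6
plate_axis [319. 119.] [([316.2, 118.8], 0.86)]
handle [460. 169.] [([326.8, 265.1], 0.93)]
mark [259. 153.] [([263.7, 72.6], 0.92), ([214.7, 36.7], 0.51)]
tip [217.  36.] [([213.9, 37.6], 0.91)]
tcp [-48.9  48.1 100.4] r 68.6 theta -0.009 [ 1.    0.11 -0.08]
```

View pics/w11.png

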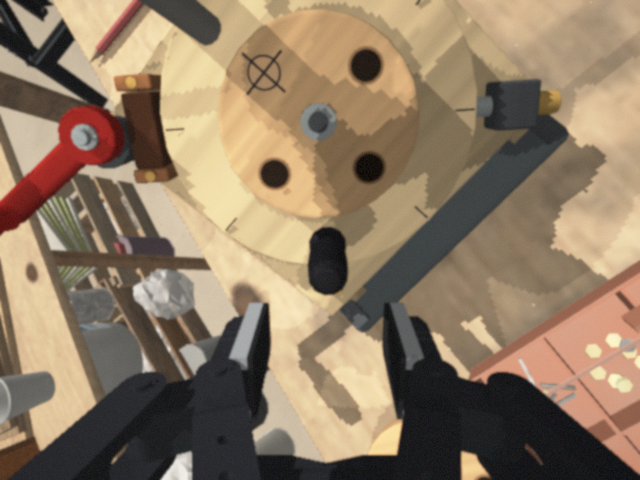

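```bash
cat > th.py <<'E'
from h import *
import pickle
p=np.load('fit4.npy'); Rz,t,Rp,o=jigT(p)
def theta(nm,obs,o=o):
    W=pickle.load(open(nm+'.pkl','rb'))
    def f(x):
        r=[]
        for a,uv in obs:
            b=np.radians(a)-x[0]; r+=list(proj(None,o+Rp@[34*np.cos(b)+x[1],34*np.sin(b)+x[2],18],W)[0]-uv)
        return r
    s=least_squares(f,[0,0,0]); print(nm,'theta',s.x.round(3),'res',np.abs(s.fun).max().round(1))
if __name__=='__main__':
    theta('w11',[(0,[264.5,72]),(-90,[366.5,65.5]),(180,[370,167]),(90,[275,174])])
E
python3 th.py
```

```text
w11 theta [-0.    -0.16   0.168] res 0.4
```

```bash
python3 - <<'E'
from h import *
p=np.load('fit4.npy')
A=cur(); W=target(p,[-20,150,105],-65); E=plan(A,W,6)
B=target(p,[95.4,150,75],-78); plan(E,B,8)
E
```

```text
row x6: -0.01 0.59 0.01 -0.55 -0.03 -0.45 | end err rot [ 0.002  0.002 -0.001] pos [ 0.6 -0.3 -0.1] mid [612.  30. 169.]
row x8: 0 0.36 -0 -0.54 0.15 0.19 | end err rot [ 0.003 -0.001 -0.001] pos [-0.5 -0.3  0.3] mid [674. -35. 196.]
```

```bash
python3 -m jog '-0.01 0.59 0.01 -0.55 -0.03 -0.45 0;-0.01 0.59 0.01 -0.55 -0.03 -0.45 0;-0.01 0.59 0.01 -0.55 -0.03 -0.45 0;-0.01 0.59 0.01 -0.55 -0.03 -0.45 0;-0.01 0.59 0.01 -0.55 -0.03 -0.45 0;-0.01 0.59 0.01 -0.55 -0.03 -0.45 0;0 0.36 0 -0.54 0.15 0.19 0;0 0.36 0 -0.54 0.15 0.19 0;0 0.36 0 -0.54 0.15 0.19 0;0 0.36 0 -0.54 0.15 0.19 0;0 0.36 0 -0.54 0.15 0.19 0;0 0.36 0 -0.54 0.15 0.19 0;0 0.36 0 -0.54 0.15 0.19 0;0 0.36 0 -0.54 0.15 0.19 0;0 0 0 0 0 0 0'; python3 look.py w12 knob pivot; python3 - <<'E'
from h import *
p=np.load('fit4.npy'); plan(cur(),target(p,[95.4,150,35.2],-78),7)
E
```

```text
time: 25.7
position: [677.9, -92.6, 212.5]
eef_rot: [-0.522, -0.422, 0.689, 0.273]
force: [-0.3, 0.5, 0.5]
width: 42.4
q [ 0.27  0.49 -0.21  0.61 -1.05 -1.87] tcp plate [ 95.4 150.6  75.4] F [ 0.1  0.6 -0.2] t 25.75 w 42.9
pivot [390. 157.] [([394.1, 144.7], 0.81)]
knob [530. 238.] [([327.8, 292.0], 0.98)]
row x7: 0.01 -0 -0 -0 0.23 0.01 | end err rot [-0.001 -0.001 -0.   ] pos [-0.6  0.  -0.8] mid [ 678. -100.  197.]
```

View pics/w12.png

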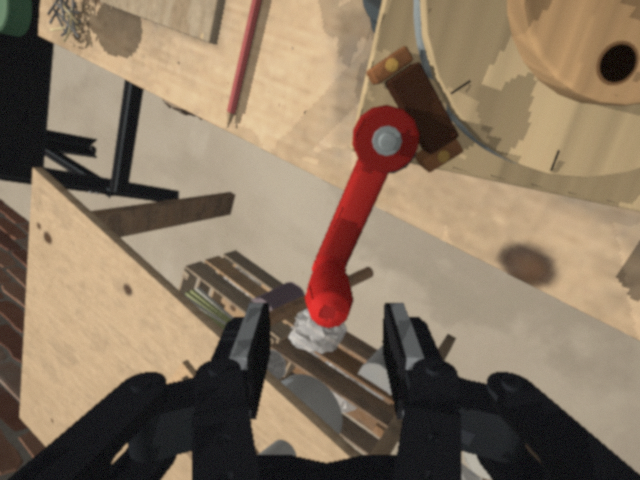

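Knob sits between the pads (≈328,292), as at the first grasp. Descend and grip.

```bash
python3 -m jog '0 0 0 0 0.23 0 0;0 0 0 0 0.23 0 0;0 0 0 0 0.23 0 0;0 0 0 0 0.23 0 0;0 0 0 0 0.23 0 0;0 0 0 0 0.23 0 0;0 0 0 0 0.23 0 0;0 0 0 0 0 0 0' && python3 -m jog '0 0 0 0 0 0 1;0 0 0 0 0 0 1;0 0 0 0 0 0 1;0 0 0 0 0 0 1;0 0 0 0 0 0 1'; python3 look.py w13 knob pivot; python3 - <<'E'
from h import *
p=np.load('fit4.npy');Rz,t,Rp,o=jigT(p);A=cur();q=Rp.T@A[:3,:3];print('phi',np.degrees(np.arctan2(q[1,2],q[0,2])),q[:,1].round(3))
v=toplate(p,A[:3,3])-[84,84,0];v[2]=0;c,s=np.cos(.08),-np.sin(.08)
d=np.array([[c,s,0],[-s,c,0],[0,0,1]])@v-v; print((q.T@d/25).round(3), v,np.hypot(*v[:2]), np.radians(158.2)-np.arctan2(v[1],v[0]))
E
```

```text
time: 26.85
position: [680.4, -111.7, 176.7]
eef_rot: [-0.522, -0.422, 0.69, 0.273]
force: [0.9, -0.5, 0.4]
width: 42.4
time: 27.48
position: [680.9, -111.2, 177.6]
eef_rot: [-0.522, -0.422, 0.689, 0.272]
force: [-0.8, 1.6, 2.0]
width: 18.5
q [ 0.24  0.52 -0.25  0.65 -0.97 -1.9 ] tcp plate [ 94.9 151.   35.7] F [-1.   1.2  2.4] t 27.52 w 18.1
pivot [407. 174.] [([411.6, 158.2], 0.91)]
knob [583. 276.] [([329.9, 343.4], 0.81)]
phi -78.09405140601034 [-0.     0.005 -1.   ]
[ 0.206  0.    -0.07 ] [10.87746199 67.06145739  0.        ] 67.93789992490133 1.3511155185822752
```

View pics/w13.png

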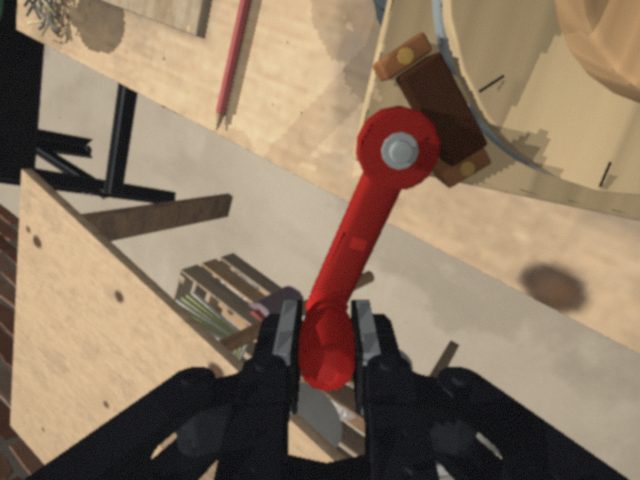

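```bash
cat > lev.py <<'E'
from h import *
p=np.load('fit4.npy');v=toplate(p,cur()[:3,3])-[84,84,0];o=ctrl.observe();print(v.round(1),np.hypot(*v[:2]).round(1),'rel',(np.radians(158.2)-np.arctan2(v[1],v[0])).round(3),o['force'].round(1),o['wrist_torque'].round(2))
E
python3 -m jog '0 -1 0 0.206 0 -0.07 1;0 -1 0 0.206 0 -0.07 1;0 -1 0 0.206 0 -0.07 1;0 -1 0 0.206 0 -0.07 1;0 -1 0 0.206 0 -0.07 1;0 -1 0 0.206 0 -0.07 1;0 -1 0 0.206 0 -0.07 1;0 -1 0 0.206 0 -0.07 1' && python3 lev.py && python3 -m jog '0 -1 0 0.206 0 -0.07 1;0 -1 0 0.206 0 -0.07 1;0 -1 0 0.206 0 -0.07 1;0 -1 0 0.206 0 -0.07 1;0 -1 0 0.206 0 -0.07 1;0 -1 0 0.206 0 -0.07 1;0 -1 0 0.206 0 -0.07 1;0 0 0 0 0 0 1'; python3 lev.py
```

```text
time: 28.62
position: [670.3, -75.4, 156.4]
eef_rot: [-0.278, -0.487, 0.819, 0.125]
force: [0.6, 1.4, 1.1]
width: 18.6
[-31.5  60.9  35.7] 68.6 rel 0.712 [0.6 1.4 1.1] [ 0.98 -0.15  0.04]
time: 29.62
position: [642.0, -54.7, 142.6]
eef_rot: [-0.042, -0.503, 0.863, -0.014]
force: [1.7, 3.8, 0.2]
width: 18.3
[-59.2  35.3  35.8] 69.0 rel 0.157 [1.7 3.8 0.2] [ 1.69 -0.25  0.32]
```

```bash
python3 -m jog '0 -1 0 0.206 0 -0.07 1;0 0 0 0 0 0 1'; python3 lev.py; python3 -m jog '0 -0.6 0 0.124 0 -0.03 1;0 0 0 0 0 0 1'; python3 lev.py;  python3 -m jog '0 -0.4 0 0.083 0 -0.02 1;0 0 0 0 0 0 1'; python3 lev.py; python3 -m jog '0 -0.3 0 0.062 0 -0.02 1;0 0 0 0 0 0 1'; python3 lev.py
```

```text
time: 29.88
position: [637.0, -53.0, 141.4]
eef_rot: [-0.008, -0.502, 0.864, -0.034]
force: [2.3, 4.7, 1.3]
width: 18.3
[-61.8  30.5  35.8] 68.9 rel 0.078 [2.3 4.7 1.3] [ 1.89 -0.34  0.41]
time: 30.12
position: [634.3, -52.2, 140.7]
eef_rot: [0.012, -0.501, 0.864, -0.046]
force: [4.3, 5.0, 0.7]
width: 18.3
[-63.1  27.9  35.8] 69.0 rel 0.036 [4.3 5.  0.7] [ 2.16 -0.62  0.5 ]
time: 30.38
position: [632.3, -51.8, 140.3]
eef_rot: [0.026, -0.501, 0.864, -0.055]
force: [4.4, 5.7, -0.5]
width: 18.4
[-63.9  26.   35.8] 69.0 rel 0.006 [ 4.4  5.7 -0.5] [ 2.34 -0.66  0.48]
time: 30.62
position: [630.7, -51.4, 140.0]
eef_rot: [0.036, -0.5, 0.863, -0.061]
force: [3.3, 5.3, -0.9]
width: 18.6
[-64.5  24.5  35.8] 69.0 rel -0.018 [ 3.3  5.3 -0.9] [ 2.41 -0.6   0.41]
```

```bash
python3 -m jog '0 -0.3 0 0.062 0 -0.01 1;0 0 0 0 0 0 1'; python3 lev.py; python3 -m jog '0 -0.3 0 0.062 0 -0.01 1;0 0 0 0 0 0 1'; python3 lev.py;  python3 -m jog '0 -0.3 0 0.062 0 -0.01 1;0 0 0 0 0 0 1'; python3 lev.py
```

```text
time: 30.88
position: [629.3, -51.1, 139.8]
eef_rot: [0.047, -0.499, 0.863, -0.067]
force: [4.0, 5.6, -1.1]
width: 18.2
[-65.   23.1  35.8] 69.0 rel -0.039 [ 4.   5.6 -1.1] [ 2.64 -0.68  0.42]
time: 31.12
position: [629.1, -51.1, 139.8]
eef_rot: [0.056, -0.499, 0.862, -0.074]
force: [8.5, 3.5, -3.1]
width: 18.2
[-65.   22.9  35.9] 69.0 rel -0.041 [ 8.5  3.5 -3.1] [ 2.32 -1.93  0.74]
time: 31.38
position: [629.1, -51.3, 140.1]
eef_rot: [0.066, -0.498, 0.861, -0.081]
force: [14.4, -0.7, -5.1]
width: 18.0
[-64.8  22.8  36. ] 68.7 rel -0.042 [14.4 -0.7 -5.1] [ 1.59 -3.19  1.7 ]
```

```bash
python3 -m jog '0 0 0 0 0 0 0;0 0 0 0 0 0 0;0 0 0 0 -0.2 0 0;0 0 0 0 -0.5 0 0;0 0 0 0 -0.8 0 0;0 0 0 0 -0.8 0 0;0 0 0 0 -0.8 0 0;0 0 0 0 0 0 0'; python3 look.py w14 knob pivot mark plate_axis
```

```text
time: 32.38
position: [620.2, -13.4, 209.0]
eef_rot: [0.068, -0.497, 0.862, -0.079]
force: [0.4, -0.4, -0.1]
width: 42.9
q [ 0.43  0.42 -0.33  0.58 -1.07 -0.56] tcp plate [ 20.1 101.8 113.7] F [ 0.1  0.6 -0.3] t 32.42 w 42.7
plate_axis [488. 282.] [([482.0, 283.5], 0.74)]
mark [449. 271.] [([513.5, 241.5], 0.98)]
pivot [371. 140.] [([377.0, 140.7], 0.93)]
knob [317. 262.] [([322.3, 259.5], 0.61)]
```

View pics/w14.png

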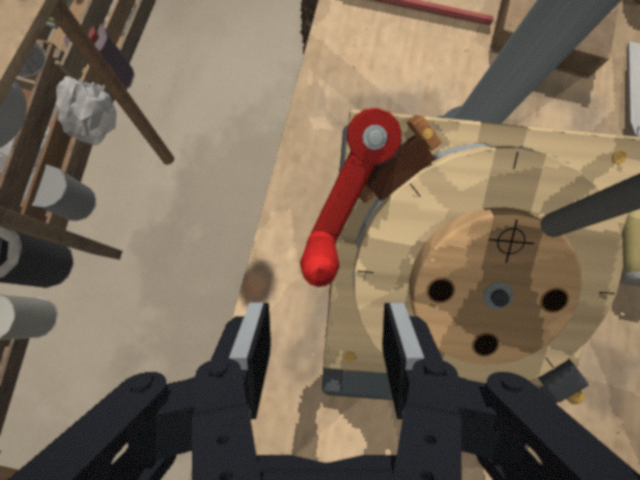

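```bash
python3 - <<'E'
from th import *
theta('w14',[(0,[511,240.5]),(90,[441,290.5]),(180,[485.5,345]),(-90,[555,299])])
def pl(nm,uv,z):
    c=pickle.load(open(nm+'.pkl','rb')); a,d=ray(None,uv,c); a=toplate(p,a); d=Rp.T@d; return a+d*(z-a[2])/d[2]
for n,a,b in (('w2',[328.2,294.4],[393.5,145.9]),('w14',[322.3,259.5],[377,140.7])):
    v=pl(n,a,36)-pl(n,b,36); print(n,pl(n,a,36).round(1),np.hypot(*v[:2]).round(1),np.arctan2(v[1],v[0]).round(3))
im=ctrl.snapshot('side')[170:370,220:400]; cv2.imwrite('pics/side1z.png',cv2.resize(im,None,fx=3,fy=3,interpolation=cv2.INTER_CUBIC))
im=ctrl.snapshot('top'); cv2.imwrite('pics/top1.png',im)
E
```

```text
w14 theta [-0.008  0.309  0.405] res 0.6
w2 [ 20.7 108.2  36. ] 67.9 2.765
w14 [ 20.1 105.8  36. ] 67.1 2.827
```

View pics/top1.png

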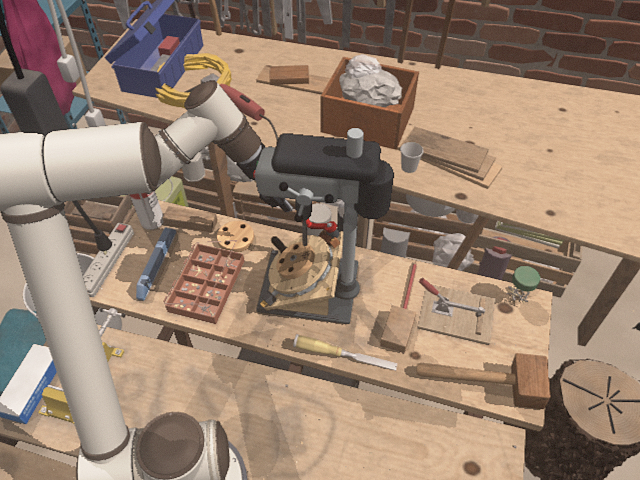

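View pics/side1z.png

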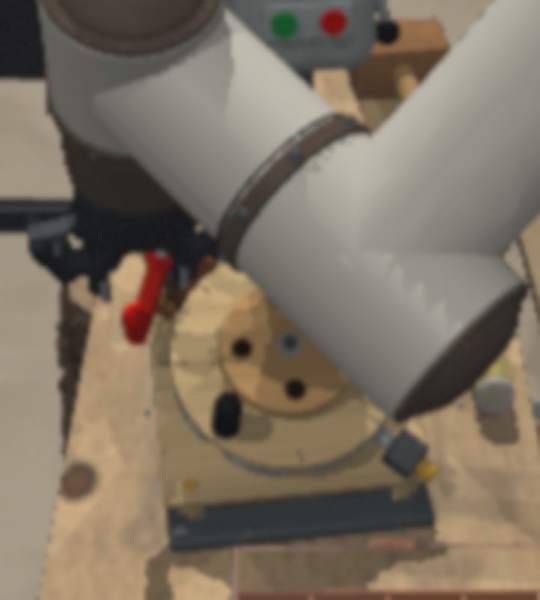

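```bash
python3 -m jog '0 0 0 0 -0.4 0 0;0 0 0 0 -0.4 0 0;0 0 0 0 0 0 0;0 0 0 0 0 0 0' && python3 - <<'E'
from bench import ctrl
print(ctrl.finish_job()); o=ctrl.observe(); print(o['time'],o['force'])
E
```

```text
time: 33.22
position: [618.0, -4.7, 224.3]
eef_rot: [0.069, -0.496, 0.862, -0.077]
force: [0.1, -0.0, -0.2]
width: 42.6
the job is handed in; nothing more can be done
None
the job is handed in; nothing more can be done
```

The hub is clamped with the pencilled cross under the drill bit, and I handed the job in at about 33 s of the 72 s allowed. In order, I:
1. Swung the red lever open until it hit its stop.
2. Turned the plate by its handle, about 1.2 rad, into the 0 stop and let go so it could settle.
3. Swung the lever closed until it hit its other stop, then let go and backed off.

**Last checks:**
- **Plate:** from the hub holes in the wrist picture, the plate was at 0.000 rad before clamping. After clamping it measured −0.008 rad, which is within what I can measure.
- **Lever:** it swung about 1.40 rad between the two stops, as it should. After release the picture showed it about 0.06 rad further closed than at the start; from the stops I expected about 0.04, so the two agree within measuring error.
- **Forces:** the highest force I read was about 15 N, when the lever met the closed stop. After backing off it was near zero, with the gripper touching nothing.
- **Surroundings:** the chisel, pencil, sanding block and finished hub look unmoved by eye in the final top picture; I didn't measure them.

No final check failed. In one picture, with the gripper closed on the handle, the network's best guess for the handle was wrong. Its second guess matched my calculation, and I used that position.

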